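# Seat the stage insert of a microscope and lock its clip

### The arm

A 6-joint arm with a two-finger parallel gripper is mounted at the origin on the work surface. World frame = base frame: x ahead of the robot, y to its left, z up, the work surface at z = 0. Lengths are in m, angles in degrees, forces in N, time in s.
With the tool pointing down it reaches from about 0.375 to 0.9 m from the base axis. Payload 3.1 kg.
Tool frame: the origin (TCP) lies at the very end of the fingers, on their centre line; the grasp point (between the pads) lies 19 mm behind it (bot.tcp_to_grasp is the distance from the TCP to the grasp point, in m); z points along the fingers, y is the direction in which the jaws open and shut (so a half turn about z gives the same grasp; the last joint's range is limited). The gripper opens to 87 mm and grips with 3 to 60 N. Pads are 19 mm wide; open, the fingers measure 117 mm over their backs; the gripper's body (75 mm by 190 mm) begins 51 mm behind the grasp point.
Start: joints at [64.429, 30.224, 82.088, -0, 67.689, -10.227], TCP at [0.165, 0.603, 0.223] pointing down, gripper open.
Joint ranges: [-176.69, 176.69], [-43.24, 126.21], [12.49, 139.97], [-82, 262], [0, 151.66], [-163.58, 163.58]. Speed limits (degrees/s): [159.86, 159.86, 180, 180, 180, 180].

### API

Orientations are given as a 3x3 rotation matrix whose columns are the frame's x, y, z axes.
In Python, from rig import telemetry, eyes, order, bot gives the robot as it stands. The module is installed in compiled form; this text tells all that it offers.
- The arm moves only by the tool servo_tool, never from a script. Its argument "targets" is a list of rows, each a list of 2 entries, a list of its own where there are three numbers: the shift along the tool's x, y, z in m, then the turn, a rotation vector about the tool's x, y, z in rad. In form: [[[tx, ty, tz], [wx, wy, wz]], ...]. A call has 1 to 12 rows; each row is the pose to reach, as a shift and turn from the pose commanded when the call began, along the tool's axes at that moment; what a row does not reach only later rows make up. A row lasts 1/8 s, in which the tool goes at most 62.5 mm and 10.7 degrees, less where a joint would pass 70% of its speed; a pose out of reach is approached as far as the arm can. A call with a gripper value outside its range is refused whole. "gripper" is the finger opening in m, from 0 to 0.087, set as the call begins (left out, the last holds). The fingers move at their own pace and stop on an object; the grip force is fixed at half the most. Time passes only in rows, so rows that repeat a pose let the fingers close. It gives the time, the measured TCP pose, the force and the opening at its end, in the units of the state.
- telemetry.read_state(): the state, without advancing time (a new reading comes with each control period).
- eyes.capture(name): name is "scene" or "top"; returns a dict with "pixels" (480x640x3 uint8, blue, green, red), "intrinsics" (3x3 intrinsics, pixels), "extrinsics" (4x4, takes a point from camera to world coordinates). Camera axes: x right, y down, z forward; pixel columns grow to the right and rows downward; lengths in m; the calibration is good to about 2 mm. A picture is of the moment at which its call begins. There is no depth.
- order.hand_in(): hands the job in, once; it reports no verdict.
The state is a dict: "time_s": time; "joint_positions": joint angles; "qvel": joint speeds; "tau": joint torques, N m; "position": TCP position; "tcp_rot": TCP orientation; "force": force on the tool from outside, world axes, zero at the start; "moment": the same for the moment, N m; "opening": opening from 0.0 (shut) to 1.0 (fully open).
Only numpy, scipy, OpenCV 4.12 (cv2) and the standard library are available. Lean on these libraries where they do the work, as an engineer would, in place of code of your own. Each camera call takes 0.05 s, during which the arm holds its last target. There are 200 camera calls.

### The job

On the black microscope stage plate, push the loose silver insert disc across the stage with the fingertips until it drops over the rim into the round recess and lies flat and fully home. Then push the red knob of the steel retaining clip round until the clip arm reaches its stop, pointing across the insert. Only push or press: never pick up or lift the insert, leave the blue spare insert, the brass objective and the things on the bench where they are, and finish with the robot clear of everything.

Things in the scene. Friction and masses are not known exactly. Their poses are not given: they have to be found in the camera images.
- insert: Loose silver metal disc with a closed grey-blue glass window in its middle (the window is flush, no hole): 60 mm diameter, 6 mm thick, about 45 g. Origin at the centre of its underside, z up. It starts lying flat on the stage's top face, to the left or right of the recess.
- spare: Loose blue disc, same size as the silver insert, lying on the stage on the other side of the recess. Origin at the centre of its underside. To be left alone.
- objective: Brass microscope objective standing upright on the stage beyond the recess, 30 mm diameter, 45 mm tall, loose, 110 g. Origin at the centre of its underside. To be left alone.
- wellplate: Pale multiwell plate with six pink wells, 85 x 127 x 16 mm, loose, on the bench to the robot's left of the stage. Origin at the centre of its underside. To be left alone.
- bottle: White plastic bottle with a blue cap, 56 mm diameter, 120 mm tall, loose, on the bench to the robot's right of the stage. Origin at the centre of its underside. To be left alone.
- screwdriver: Red-handled screwdriver lying on the bench to the robot's right of the stage, loose. Origin near its middle. To be left alone.
- stage: Fixed black stage plate on the bench, 210 mm (its x) by 310 mm (its y), 30 mm high, flat top, with the recess in its middle. Origin at the centre of its underside; its x axis points away from the robot (turned by the stage's yaw), y to the left.
- recess (a point): Centre of the floor of the round recess in the stage (a pale ring is marked around it). The recess is 64 mm in diameter and 6.5 mm deep, rim chamfered 1.5 mm, so this point lies 6.5 mm below the stage's top face. The seated insert has its underside on this point and its top 0.5 mm below the top face. Axes as the stage's.
- clip_pivot (a point): Pivot of the retaining clip, on the stage's top face 68 mm from the recess centre on the robot's side (stage -x). Axes as the stage's. The pivot boss is 17 mm in diameter and 11 mm tall.
- clip_knob (a point): Middle of the upright red knob at the free end of the clip arm, 55 mm from the pivot, 18 mm above the stage's top face. The knob is 12 mm in diameter and reaches from 3 to 30 mm above the top face; the steel arm below it is 9 mm wide and lies 3 to 8 mm above the top face, passing freely over a seated insert.
- clip (a joint): Clip angle in rad about the vertical through its pivot, growing clockwise seen from above. At 0 the arm points 120 degrees counterclockwise of the line from pivot to recess centre; it starts open, 0 to 0.35. At 2.094 it meets its stop, pointing straight at the recess centre over the insert: closed. Light friction (about 1 N at the knob), no spring: stays where left.
Mind the look-alikes: they are no part of the job. Of the things like the insert, leave any that is green, pink or turquoise; of the rest the larger one is meant.

How it is judged:
By the outcome, as a careful person would: the job done as asked, in the order asked, and still so for the second after the job is handed in, with the robot touching nothing.
It also fails if it takes over 54 s, if anything falls off the work surface, if the arm or the gripper's body presses on something with over 40 N, if the wrist force passes 120 N, or if a joint passes its speed limit or range.

## Working session

There is one attempt and no reset: what is moved stays moved. The work goes in short steps, Python scripts to look and compute and a tool call to move; the robot and the scene stay as the last step left them, time stands still between calls to the robot, and variables do not carry over. Pictures are saved under pics/ and viewed, about 8 in all and at most 12, crops included, and the job is handed in when it is done.

Besides the shell and the picture viewer there is one more tool, called after "Call:" as name(argument=value, ...) on one line, values as JSON. servo_tool: Moves the arm, as the interface text tells. Its arguments: {"type":"object","properties":{"targets":{"type":"array","items":{"type":"array"}},"gripper":{"type":"number"}},"required":["targets"]}

```bash
mkdir -p pics
cat > h.py <<'E'
import numpy as np, cv2
from rig import telemetry, eyes, order, bot
def snap(cam,name):
    d=eyes.capture(cam); cv2.imwrite(f'pics/{name}.png',d['pixels']); return d
def px2w(d,u,v,z):
    K=np.array(d['intrinsics']);T=np.array(d['extrinsics'])
    r=T[:3,:3]@np.linalg.solve(K,[u,v,1.]);o=T[:3,3]
    return o+r*(z-o[2])/r[2]
def w2px(d,p):
    K=np.array(d['intrinsics']);T=np.array(d['extrinsics'])
    c=K@(T[:3,:3].T@(np.array(p)-T[:3,3]));return c[:2]/c[2]
E
python3 - <<'E'
from h import *
import pickle
for c in('top','scene'):
    d=snap(c,c+'0');pickle.dump(d,open(c+'0.pkl','wb'));print(np.round(d['extrinsics'],3).tolist(),np.round(d['intrinsics'],1).tolist())
s=telemetry.read_state();print(s['position'],np.round(s['tcp_rot'],3).tolist(),s['time_s'],s['opening'])
E
```

```text
[[-0.006, -0.995, 0.102, 0.448], [-1.0, 0.007, 0.005, -0.014], [-0.005, -0.102, -0.995, 1.23], [0.0, 0.0, 0.0, 1.0]] [[507.8, 0.0, 310.1], [0.0, 507.8, 240.1], [0.0, 0.0, 1.0]]
[[-0.648, 0.504, -0.571, 1.267], [0.761, 0.431, -0.484, 0.577], [0.002, -0.748, -0.663, 0.869], [0.0, 0.0, 0.0, 1.0]] [[562.3, 0.0, 312.4], [0.0, 562.3, 244.1], [0.0, 0.0, 1.0]]
[0.16506833 0.60212535 0.22164652] [[-0.964, 0.265, -0.001], [0.265, 0.964, -0.002], [0.0, -0.002, -1.0]] 0.1 1.0011675205275967
```

View pics/top0.png

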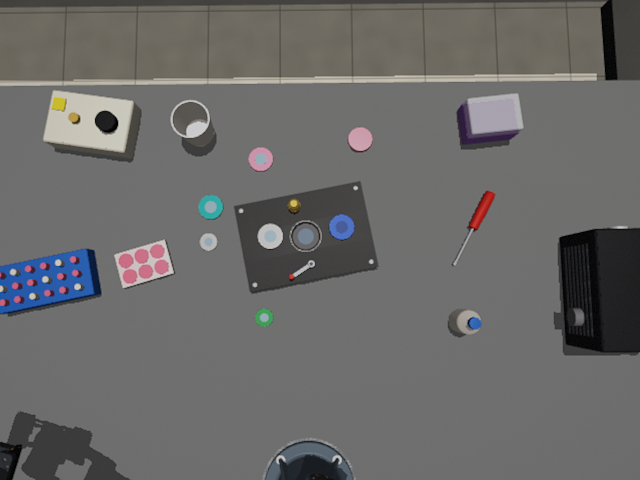

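View pics/scene0.png

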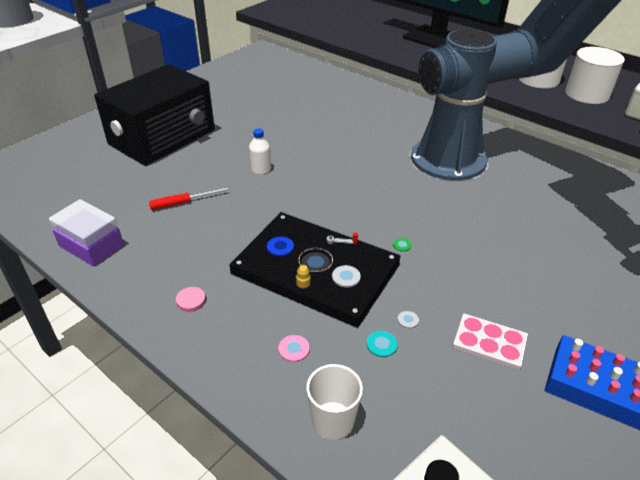

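Candidates in the top view: silver disc on the stage (270,236), small silver one on the bench (208,242), turquoise (210,207), pink (260,159) and (360,139), green (264,317) and the blue spare (342,227). I choose the larger silver disc, on the stage at (270,236). Clip: pivot at about (311,264), red knob at (291,277). Next I'll check with a crop and measure.

Run:
```python
from h import *
import pickle
d=pickle.load(open('top0.pkl','rb'));im=d['pixels']
x0,y0,w,h=228,175,156,122
cv2.imwrite('pics/crop0.png',cv2.resize(im[y0:y0+h,x0:x0+w],None,fx=5,fy=4.9,interpolation=cv2.INTER_CUBIC))
hsv=cv2.cvtColor(im,cv2.COLOR_BGR2HSV)
def blobs(m,z,name):
    n,l,s,c=cv2.connectedComponentsWithStats(m.astype(np.uint8))
    for i in range(1,n):
        x,y=c[i]
        if s[i,4]>=4 and x0<x<x0+w and y0<y<y0+h: print(name,c[i].round(1),s[i].tolist(),px2w(d,x,y,z).round(4))
H,S,V=cv2.split(hsv)
blobs((V>110)&(S<110)&~((H<8)&(S>120)),.036,'bright@36')
blobs((S>120)&(H>100)&(H<130)&(V>80),.036,'blue@36')
blobs((S>140)&((H<8)|(H>172))&(V>80),.060,'red@60')
blobs((S>120)&(H>12)&(H<30)&(V>60),.075,'brass')
# stage outline (black)
m=(V<60).astype(np.uint8); m=cv2.morphologyEx(m,cv2.MORPH_CLOSE,np.ones((5,5)))
print(px2w(d,305.5,236.5,.03))
```

```text
bright@36 [327.6 239.7] [0, 11, 640, 469, 177207] [ 0.5717 -0.0496  0.036 ]
bright@36 [355.1 187.6] [353, 186, 5, 4, 17] [ 0.6965 -0.1165  0.036 ]
bright@36 [240.7 210.3] [239, 208, 5, 5, 18] [0.6436 0.1566 0.036 ]
bright@36 [302.3 221.3] [295, 220, 15, 5, 28] [0.6162 0.0101 0.036 ]
bright@36 [269.8 235.7] [257, 223, 26, 26, 521] [0.5822 0.0872 0.036 ]
bright@36 [314.4 223.6] [311, 222, 7, 5, 10] [ 0.6105 -0.0186  0.036 ]
bright@36 [306.3 240.9] [289, 226, 33, 26, 99] [0.5694 0.0009 0.036 ]
bright@36 [305.2 236. ] [297, 228, 17, 17, 232] [0.581  0.0033 0.036 ]
bright@36 [370.9 261. ] [369, 259, 5, 5, 20] [ 0.5206 -0.1509  0.036 ]
bright@36 [304.1 268. ] [293, 260, 22, 17, 122] [0.5054 0.0064 0.036 ]
bright@36 [254.3 284.4] [252, 282, 5, 5, 19] [0.4678 0.1234 0.036 ]
blue@36 [341.3 226.7] [329, 214, 26, 26, 515] [ 0.6025 -0.0822  0.036 ]
red@60 [290.9 276.6] [289, 274, 5, 6, 23] [0.4847 0.0364 0.06  ]
brass [293.6 205.1] [288, 199, 12, 13, 129] [0.6485 0.029  0.075 ]
[0.58048469 0.00271621 0.03      ]
```

View pics/crop0.png

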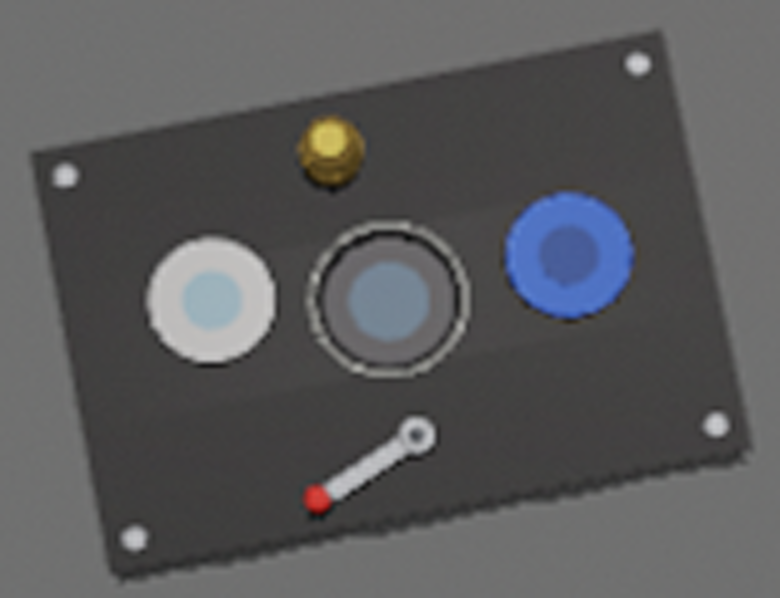

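The crop confirms the large silver disc with the window, at crop (212,300). The recess is at (389,299), blue spare at (570,255), objective at (330,150), pivot at (417,435) and knob at (317,498). The stage yaw is about 10.9°, and the push from insert to recess runs almost exactly along world -y. I'll move behind the disc with the jaws along world x.

Call:
servo_tool(targets=[[[-0.02,-0.013,0],[0,0,0.05]],[[-0.07,-0.045,0],[0,0,0.17]],[[-0.125,-0.08,0],[0,0,0.31]],[[-0.18,-0.116,0],[0,0,0.45]],[[-0.235,-0.152,0],[0,0,0.58]],[[-0.29,-0.187,0],[0,0,0.72]],[[-0.345,-0.223,0],[0,0,0.86]],[[-0.4,-0.258,0],[0,0,0.99]],[[-0.455,-0.294,0],[0,0,1.13]],[[-0.5,-0.322,0],[0,0,1.24]],[[-0.522,-0.337,0],[0,0,1.295]],[[-0.5255,-0.339,0],[0,0,1.3026]]], gripper=0.04)

```text
time_s: 1.6
position: [0.5838, 0.133, 0.2222]
tcp_rot: [[0.006, 1.0, 0.0], [1.0, -0.006, -0.001], [-0.001, 0.0, -1.0]]
force: [-0.1, 0.2, 0.6]
opening: 0.458
```

Run:
```python
from h import *
import pickle
d=pickle.load(open('top0.pkl','rb'));im=d['pixels']
g=cv2.cvtColor(im,cv2.COLOR_BGR2GRAY).astype(float)
# ring: brightness-based radial peak fit
c=np.array([305.4,236.])
for it in range(3):
    P=[]
    for a in np.deg2rad(np.arange(0,360,4)):
        r=np.arange(12,19,.2);pts=c[:,None]+np.outer([np.cos(a),np.sin(a)],r)
        v=cv2.remap(g.astype(np.float32),pts[0].astype(np.float32)[None],pts[1].astype(np.float32)[None],cv2.INTER_CUBIC)[0]
        P.append(pts[:,v.argmax()])
    e=cv2.fitEllipse(np.float32(P));c=np.array(e[0])
print(e,px2w(d,*c,.03))
s=telemetry.read_state();print(s['time_s'],s['position'],np.round(s['tcp_rot'],3).tolist(),s['opening'],s['force'].round(2))
sc=[px2w(d,u,v,.03)[:2] for u,v in((355.1,187.6),(240.7,210.3),(370.9,261),(254.3,284.4))];print(np.mean(sc,0))
```

```text
((305.3382263183594, 235.78082275390625), (30.3252010345459, 30.819562911987305), 72.57886505126953) [0.58220793 0.00309154 0.03      ]
1.6 [0.58378546 0.13299471 0.22224936] [[0.006, 1.0, 0.0], [1.0, -0.006, -0.001], [-0.001, 0.0, -1.0]] 0.45771784840441504 [-0.14  0.22  0.64]
[0.58281787 0.00319476]
```

Call:
servo_tool(targets=[[[0.001,-0.0005,0.02],[0,0,0.002]],[[0.002,-0.001,0.06],[0,0,0.004]],[[0.003,-0.0015,0.1],[0,0,0.006]],[[0.004,-0.0015,0.14],[0,0,0.006]],[[0.004,-0.0015,0.165],[0,0,0.006]],[[0.004,-0.0015,0.178],[0,0,0.006]],[[0.004,-0.0015,0.184],[0,0,0.006]],[[0.004,-0.0015,0.184],[0,0,0.006]]])

```text
time_s: 2.6
position: [0.5811, 0.1409, 0.039]
tcp_rot: [[0.006, 1.0, 0.001], [1.0, -0.006, 0.0], [0.0, 0.001, -1.0]]
force: [0.7, -0.3, 0.2]
opening: 0.457
```

Run:
```python
from h import *
d=snap('scene','s1');s=telemetry.read_state();print(s['position'],s['force'].round(2),s['opening'])
cv2.imwrite('pics/s1c.png',cv2.resize(d['pixels'][200:335,225:405],None,fx=4.4,fy=4.4,interpolation=cv2.INTER_CUBIC))
print('tcp px',w2px(d,s['position']),'rec',w2px(d,[.5825,.0032,.03]),'ins',w2px(d,[.5822,.0872,.036]))
```

```text
[0.58144626 0.14083628 0.03940951] [-0.06 -0.34  0.24] 0.45893057199262455
tcp px [366.52805586 286.53855903] rec [314.90804388 260.27182496] ins [345.56512747 275.92067414]
```

View pics/s1c.png

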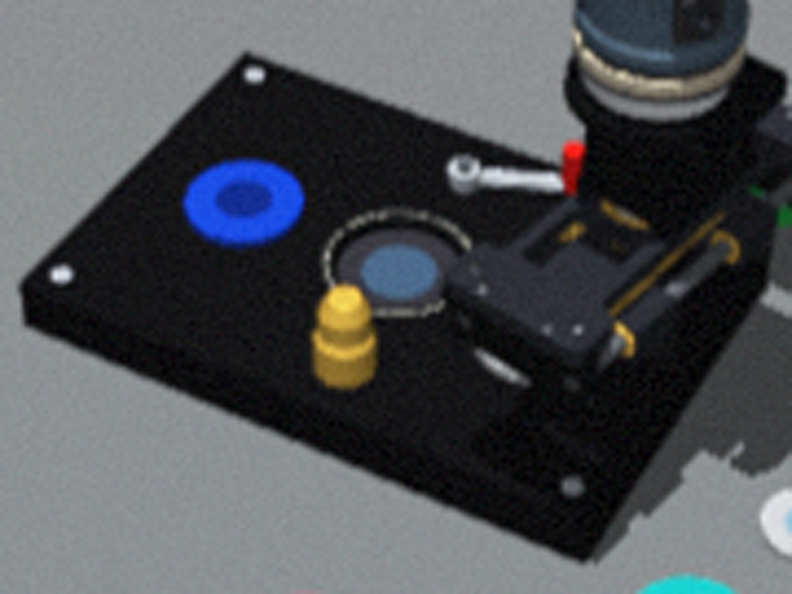

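Call:
servo_tool(targets=[[[0,0.001,0.005],[0,0,0]],[[0,0.001,0.0073],[0,0,0]],[[0,0.001,0.0075],[0,0,0]],[[0,0.001,0.0075],[0,0,0]]])

```text
time_s: 3.15
position: [0.5819, 0.1407, 0.0311]
tcp_rot: [[0.006, 1.0, 0.0], [1.0, -0.006, -0.0], [-0.0, 0.0, -1.0]]
force: [-0.7, 0.1, 0.3]
opening: 0.461
```

Call:
servo_tool(targets=[[[-0.004,0,0],[0,0,0]],[[-0.01,0,0],[0,0,0]],[[-0.016,0,0],[0,0,0]],[[-0.022,0,0],[0,0,0]],[[-0.028,0,0],[0,0,0]],[[-0.034,0,0],[0,0,0]],[[-0.04,0,0],[0,0,0]],[[-0.046,0,0],[0,0,0]],[[-0.052,0,0],[0,0,0]],[[-0.057,0,0],[0,0,0]],[[-0.06,0,0],[0,0,0]],[[-0.06,0,0],[0,0,0]]])

```text
time_s: 4.65
position: [0.5816, 0.0805, 0.0311]
tcp_rot: [[0.006, 1.0, -0.0], [1.0, -0.006, -0.0], [-0.0, -0.0, -1.0]]
force: [0.3, 0.6, 0.1]
opening: 0.461
```

Run:
```python
from h import *
d=snap('scene','s2');s=telemetry.read_state();print(s['time_s'],s['position'],s['force'].round(2),s['opening'])
t=snap('top','t2')['pixels'];a=cv2.resize(d['pixels'][210:330,230:390],(400,300),interpolation=cv2.INTER_CUBIC);b=cv2.resize(t[175:295,228:388],(400,300),interpolation=cv2.INTER_CUBIC)
cv2.imwrite('pics/m2.png',np.hstack([a,b]))
```

```text
4.7 [0.58156857 0.08065381 0.03105363] [ 0.01 -0.16  0.19] 0.46037610586139593
```

View pics/m2.png

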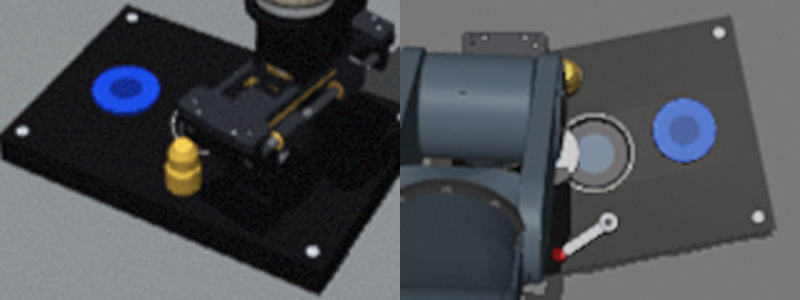

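The visible edge of the silver disc at (578,153) sits on the recess line, and the spare and objective haven't moved. I'll keep pushing, with a 1 mm correction in x.

Call:
servo_tool(targets=[[[-0.004,0.0005,0],[0,0,0]],[[-0.008,0.001,0],[0,0,0]],[[-0.012,0.001,0],[0,0,0]],[[-0.016,0.001,0],[0,0,0]],[[-0.02,0.001,0],[0,0,0]],[[-0.024,0.001,0],[0,0,0]],[[-0.028,0.001,0],[0,0,0]],[[-0.032,0.001,0],[0,0,0]],[[-0.036,0.001,0],[0,0,0]],[[-0.04,0.001,0],[0,0,0]],[[-0.043,0.001,0],[0,0,0]],[[-0.045,0.001,0],[0,0,0]]])

```text
time_s: 6.25
position: [0.5823, 0.0355, 0.031]
tcp_rot: [[0.006, 1.0, -0.0], [1.0, -0.006, -0.0], [-0.0, -0.0, -1.0]]
force: [-0.3, 0.8, -0.1]
opening: 0.459
```

Run:
```python
from h import *
d=snap('scene','s3');s=telemetry.read_state();print(s['time_s'],s['position'],s['force'].round(2),s['opening'])
t=snap('top','t3')['pixels'];a=cv2.resize(d['pixels'][210:330,230:390],(400,300),interpolation=cv2.INTER_CUBIC);b=cv2.resize(t[195:275,268:374],(400,300),interpolation=cv2.INTER_CUBIC)
cv2.imwrite('pics/m3.png',np.hstack([a,b]))
```

```text
6.3 [0.58234145 0.03532145 0.03103054] [-0.82 -1.43  0.64] 0.4597366752855532
```

View pics/m3.png

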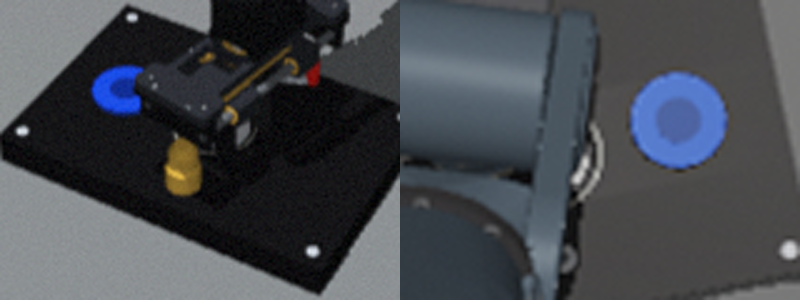

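Call:
servo_tool(targets=[[[0.01,0,0],[0,0,0]],[[0.025,0,-0.01],[0,0,0]],[[0.04,0,-0.04],[0,0,0]],[[0.065,0,-0.08],[0,0,0]],[[0.1,0,-0.11],[0,0,0]],[[0.14,0,-0.12],[0,0,0]],[[0.18,0,-0.12],[0,0,0]],[[0.2,0,-0.12],[0,0,0]],[[0.2,0,-0.12],[0,0,0]]])

```text
time_s: 7.48
position: [0.5828, 0.2372, 0.1511]
tcp_rot: [[0.003, 1.0, -0.0], [1.0, -0.003, -0.0], [-0.0, -0.0, -1.0]]
force: [-0.2, -0.1, -0.5]
opening: 0.458
```

Run:
```python
from h import *
d=snap('scene','s4');s=telemetry.read_state();print(s['time_s'],s['position'],s['force'].round(2),s['opening'])
t=snap('top','t4')['pixels'];a=cv2.resize(d['pixels'][220:310,260:380],(400,300),interpolation=cv2.INTER_CUBIC);b=cv2.resize(t[200:290,255:375],(400,300),interpolation=cv2.INTER_CUBIC)
cv2.imwrite('pics/m4.png',np.hstack([a,b]))
```

```text
7.525 [0.58289037 0.23589516 0.15083484] [-1.12 -0.67  0.17] 0.4611095697667801
```

View pics/m4.png

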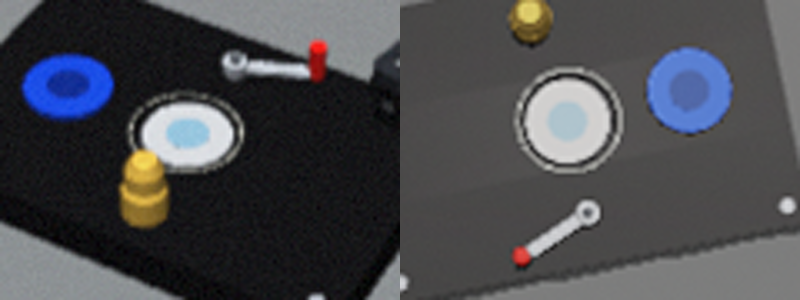

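Silver insert at right crop (567,121) is concentric inside the ring and flat. Spare (689,90), objective (530,20) and clip are unchanged. I'll close the fingers and press lightly on the insert to confirm it's home.

Call:
servo_tool(targets=[[[-0.03,0,0],[0,0,0]],[[-0.07,0,0],[0,0,0]],[[-0.11,0,0],[0,0,0]],[[-0.15,0,0],[0,0,0]],[[-0.19,0,0.01],[0,0,0]],[[-0.22,0,0.03],[0,0,0]],[[-0.232,0,0.06],[0,0,0]],[[-0.233,0,0.09],[0,0,0]],[[-0.233,0,0.108],[0,0,0]],[[-0.233,0,0.114],[0,0,0]],[[-0.233,0,0.116],[0,0,0]]], gripper=0)

```text
time_s: 8.95
position: [0.5824, 0.0026, 0.0352]
tcp_rot: [[0.006, 1.0, 0.0], [1.0, -0.006, -0.0], [-0.0, 0.0, -1.0]]
force: [-0.3, -0.4, -0.8]
opening: 0.001
```

Call:
servo_tool(targets=[[[0,0,0.002],[0,0,0]],[[0,0,0.004],[0,0,0]],[[0,0,0.005],[0,0,0]],[[0,0,0.005],[0,0,0]]])

```text
time_s: 9.45
position: [0.5822, 0.0028, 0.0302]
tcp_rot: [[0.005, 1.0, 0.0], [1.0, -0.005, -0.0], [-0.0, 0.0, -1.0]]
force: [-0.2, -0.1, -0.1]
opening: 0.006
```

Call:
servo_tool(targets=[[[0,0,0.0005],[0,0,0]],[[0,0,0.001],[0,0,0]],[[0,0,0.001],[0,0,0]]])

```text
time_s: 9.82
position: [0.5822, 0.0028, 0.0299]
tcp_rot: [[0.006, 1.0, 0.0], [1.0, -0.006, -0.0], [-0.0, 0.0, -1.0]]
force: [-0.9, 0.4, 5.4]
opening: 0.006
```

Contact comes at z ≈ 0.0297 with 5 N, so the insert is home. Next is the clip: start on the knob's -x side.

Call:
servo_tool(targets=[[[0,0,-0.01],[0,0,0]],[[0,0,-0.04],[0,0,0]],[[0,-0.01,-0.075],[0,0,0]],[[0.01,-0.04,-0.08],[0,0,0]],[[0.02,-0.08,-0.08],[0,0,0]],[[0.03,-0.115,-0.08],[0,0,0]],[[0.036,-0.132,-0.075],[0,0,0]],[[0.036,-0.132,-0.045],[0,0,0]],[[0.036,-0.132,-0.025],[0,0,0]],[[0.036,-0.132,-0.017],[0,0,0]],[[0.036,-0.132,-0.017],[0,0,0]]])

```text
time_s: 11.2
position: [0.4504, 0.0394, 0.046]
tcp_rot: [[0.006, 1.0, -0.001], [1.0, -0.006, 0.0], [0.0, -0.001, -1.0]]
force: [-0.1, -0.1, 0.5]
opening: 0.002
```

Call:
servo_tool(targets=[[[0,0.004,0],[0,0,0]],[[0,0.011,0],[0,0,0]],[[0,0.018,0],[0,0,0]],[[0,0.025,0],[0,0,0]],[[0,0.032,0],[0,0,0]],[[0,0.039,0],[0,0,0]],[[0,0.046,0],[0,0,0]],[[0,0.053,0],[0,0,0]],[[0,0.06,0],[0,0,0]],[[0,0.067,0],[0,0,0]],[[0,0.074,0],[0,0,0]],[[0,0.076,0],[0,0,0]]])

```text
time_s: 12.7
position: [0.5269, 0.0389, 0.0461]
tcp_rot: [[0.006, 1.0, 0.0], [1.0, -0.006, -0.0], [-0.0, 0.0, -1.0]]
force: [-1.1, -1.5, 0.4]
opening: 0.003
```

Run:
```python
from h import *
d=snap('scene','s5');s=telemetry.read_state();print(s['time_s'],s['position'],s['force'].round(2),s['opening'])
t=snap('top','t5')['pixels'];a=cv2.resize(d['pixels'][210:315,260:400],(400,300),interpolation=cv2.INTER_CUBIC);b=cv2.resize(t[200:290,255:375],(400,300),interpolation=cv2.INTER_CUBIC)
cv2.imwrite('pics/m5.png',np.hstack([a,b]))
```

```text
12.75 [0.52694994 0.03891241 0.04605317] [-0.04 -0.77  0.47] 0.006078405524938898
```

View pics/m5.png

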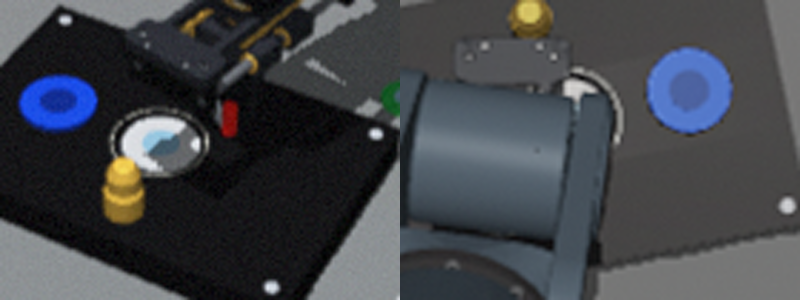

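Run:
```python
from h import *
d=eyes.capture('scene');im=d['pixels'];H,S,V=cv2.split(cv2.cvtColor(im,cv2.COLOR_BGR2HSV))
m=((S>150)&((H<8)|(H>172))&(V>50)).astype(np.uint8)[225:275,315:370];n,l,s,c=cv2.connectedComponentsWithStats(m)
for i in range(1,n):
    if s[i,4]>8:
        u,v=c[i]+[315,225];p=px2w(d,u,v,.047);print(s[i],u,v,p,np.hypot(*(p[:2]-[.5155,-.0097])),np.degrees(np.arctan2(p[1]+.0097,p[0]-.5155)))
```

```text
[22 20  6 13 65] 339.83076923076925 251.27692307692308 [0.53939491 0.03755367 0.047     ] 0.05295164307800318 63.175503875399144
```

Call:
servo_tool(targets=[[[0,0.004,0],[0,0,0]],[[0,0.007,0],[0,0,0]],[[0,0.007,0],[0,0,0]],[[0,-0.004,0],[0,0,0]],[[0.008,-0.008,0],[0,0,0]],[[0.02,-0.008,0],[0,0,0]],[[0.027,-0.004,0],[0,0,0]],[[0.028,0.01,0],[0,0,0]],[[0.028,0.023,0],[0,0,0]],[[0.028,0.031,0],[0,0,0]],[[0.028,0.032,0],[0,0,0]]])

```text
time_s: 14.22
position: [0.5596, 0.0665, 0.046]
tcp_rot: [[0.006, 1.0, 0.001], [1.0, -0.006, -0.0], [-0.0, 0.001, -1.0]]
force: [-0.3, -0.1, 0.7]
opening: 0.007
```

Call:
servo_tool(targets=[[[-0.004,0,0],[0,0,0]],[[-0.009,0,0],[0,0,0]],[[-0.014,0,0],[0,0,0]],[[-0.019,0,0],[0,0,0]],[[-0.024,0,0],[0,0,0]],[[-0.029,0,0],[0,0,0]],[[-0.034,0,0],[0,0,0]],[[-0.038,0,0],[0,0,0]],[[-0.042,0,0],[0,0,0]],[[-0.045,0,0],[0,0,0]],[[-0.047,0,0],[0,0,0]],[[-0.048,0,0],[0,0,0]]])

```text
time_s: 15.72
position: [0.557, 0.0186, 0.0459]
tcp_rot: [[0.006, 1.0, -0.002], [1.0, -0.006, 0.0], [0.0, -0.002, -1.0]]
force: [-0.2, 0.6, -0.3]
opening: 0.003
```

Call:
servo_tool(targets=[[[-0.001,0,0],[0,0,0]],[[-0.002,0,0],[0,0,0]],[[-0.0025,0,0],[0,0,0]],[[-0.0025,0,0],[0,0,0]]])

```text
time_s: 16.23
position: [0.5574, 0.0168, 0.0458]
tcp_rot: [[0.006, 1.0, -0.002], [1.0, -0.006, 0.001], [0.001, -0.002, -1.0]]
force: [-1.0, 2.2, 0.3]
opening: 0.008
```

Call:
servo_tool(targets=[[[-0.001,0,0],[0,0,0]],[[-0.0015,0,0],[0,0,0]],[[-0.002,0,0],[0,0,0]],[[-0.002,0,0],[0,0,0]]])

```text
time_s: 16.73
position: [0.5574, 0.0161, 0.0459]
tcp_rot: [[0.006, 1.0, -0.001], [1.0, -0.006, 0.002], [0.002, -0.001, -1.0]]
force: [-1.2, 6.9, 0.1]
opening: 0.004
```

The force rises to 6.9 N with no further travel, so the clip is at its stop. Retreating to look.

Call:
servo_tool(targets=[[[0.004,0,0],[0,0,0]],[[0.015,0,0],[0,0,0]],[[0.035,0,-0.02],[0,0,0]],[[0.06,0,-0.06],[0,0,0]],[[0.1,0,-0.1],[0,0,0]],[[0.14,0,-0.12],[0,0,0]],[[0.18,0,-0.13],[0,0,0]],[[0.22,0,-0.13],[0,0,0]],[[0.25,0,-0.13],[0,0,0]],[[0.26,0,-0.13],[0,0,0]],[[0.26,0,-0.13],[0,0,0]]])

```text
time_s: 18.1
position: [0.5596, 0.2744, 0.176]
tcp_rot: [[0.004, 1.0, 0.0], [1.0, -0.004, -0.001], [-0.001, 0.0, -1.0]]
force: [0.8, -0.3, -0.7]
opening: 0.014
```

Run:
```python
from h import *
import pickle
d=snap('scene','s6');s=telemetry.read_state();print(s['time_s'],s['position'],s['force'].round(2))
T=snap('top','t6');t=T['pixels'];a=cv2.resize(d['pixels'][220:310,260:380],(400,300),interpolation=cv2.INTER_CUBIC);b=cv2.resize(t[200:290,255:375],(400,300),interpolation=cv2.INTER_CUBIC)
cv2.imwrite('pics/m6.png',np.hstack([a,b]))
for D,z in((T,.06),(d,.047)):
    H,S,V=cv2.split(cv2.cvtColor(D['pixels'],cv2.COLOR_BGR2HSV))
    m=((S>150)&((H<8)|(H>172))&(V>70)).astype(np.uint8);m[:200]=0;m[300:]=0;m[:,:280]=0;m[:,350:]=0
    n,l,st,c=cv2.connectedComponentsWithStats(m)
    for i in range(1,n):
        if st[i,4]>8:
            p=px2w(D,*c[i],z);print(st[i],p,'clip err deg',np.degrees(np.arctan2(p[1]+.0097,p[0]-.5155))-10.9)
H,S,V=cv2.split(cv2.cvtColor(t,cv2.COLOR_BGR2HSV))
for nm,m,z in(('blue',(S>120)&(H>100)&(H<130)&(V>80),.036),('brass',(S>120)&(H>12)&(H<30)&(V>60),.075)):
    n,l,st,c=cv2.connectedComponentsWithStats(m.astype(np.uint8))
    for i in range(1,n):
        if st[i,4]>60 and 228<c[i][0]<384 and 175<c[i][1]<297: print(nm,px2w(T,*c[i],z).round(4))
```

```text
18.15 [0.55963269 0.27368111 0.17591605] [ 0.47 -0.15 -0.99]
[305 238   4   5  17] [5.68321186e-01 5.09120263e-04 6.00000000e-02] clip err deg 0.03907385670283503
[315 244   7  12  57] [ 0.56437268 -0.00310217  0.047     ] clip err deg -3.211531550456634
blue [ 0.6025 -0.0823  0.036 ]
brass [0.6483 0.0291 0.075 ]
```

View pics/m6.png

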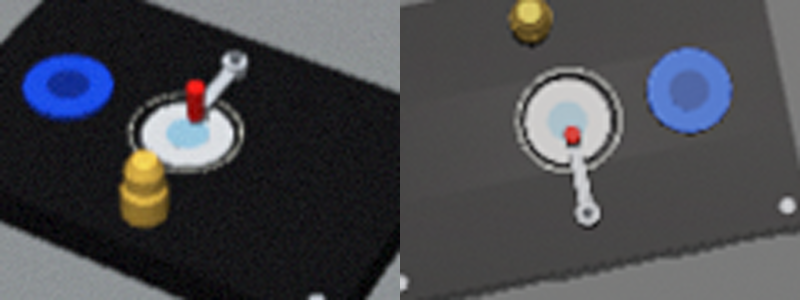

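The picture shows the insert seated and concentric at (567,121), with the clip arm over it from pivot (587,212) to knob (572,135). The spare (689,90) and objective (530,20) haven't moved, and the robot is clear.

```bash
python3 -c "
from rig import order; print(order.hand_in())"
```

```text
the job is handed in; nothing more can be done
None
```

I pushed the large silver insert about 84 mm along the stage with the two fingertips until it dropped into the recess. I then pushed the red clip knob round to its stop in two straight pushes, backed the arm clear and handed in at about 18 s.

**Insert:** It sits concentric and flat inside the ring in both camera views. A light press met its top at z ≈ 0.0297 m with 5 N, against the expected 0.0295 m, so it is fully home.

**Clip:** It is at the stop. Force rose to about 7 N with almost no further travel, and the top camera puts the arm within 0.1° of pointing at the recess centre. The scene camera reads 3.2° off, about 3 mm at the knob. That is slightly more than the stated 2 mm calibration error, and I put it down to that camera.

**Other things:** The spare and the objective are within 0.3 mm of where they started. I did not measure the bench items again, but the arm did not work near them.

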